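Open out the folding sink cover

ROBOT

A 6-joint arm with a two-finger parallel gripper is mounted at the origin on the work surface. World frame = base frame: x ahead of the robot, y to its left, z up, the work surface at z = 0. Lengths are in mm, angles in rad, forces in N, time in s.
With the tool pointing down it reaches from about 275 to 750 mm from the base axis. Payload 10.2 kg.
Tool frame: the origin (TCP) lies at the very end of the fingers, on their centre line; the grasp point (between the pads) lies 19 mm behind it; z points along the fingers, y is the direction in which the jaws open and shut (so a half turn about z gives the same grasp; the last joint's range is limited). The gripper opens to 85 mm and grips with 20 to 120 N. Pads are 22 mm wide; open, the fingers measure 114 mm over their backs; the gripper's body (76 mm by 85 mm) begins 54 mm behind the grasp point. The pads swing forward as they close: fully open they stand 13 mm farther back than shut.
Start: joints at [0.918, 0.313, 1.498, -0, 1.331, -0.223], TCP at [218.775, 477.251, 231.294] pointing down, gripper open.
Joint ranges: [-2.94, 2.94], [-0.97, 2.17], [0.19, 2.56], [-1.23, 4.37], [0.02, 3.11], [-2.88, 2.88]. Speed limits (rad/s): [2.39, 2.39, 3.01, 3.14, 3.14, 3.14].

INTERFACE

Orientations are given as a unit quaternion [w, x, y, z].
In Python, from rig import readout, cams, finish_job gives the robot as it stands. The module is installed in compiled form; this text tells all that it offers.
- The arm moves only by the tool carry_out, never from a script. Its argument "steps" is one flat list of numbers, 7 for each row, row after row: the shift along the tool's x, y, z in cm, then the turn, a rotation vector about the tool's x, y, z in units of 5 degrees (1.0 is 5 degrees), then the opening, from -1 (shut) to 1 (fully open), so that 0 is half open. In form: [x, y, z, ax, ay, az, hand, x, y, z, ax, ay, az, hand, ...]. A call has 1 to 20 rows; each row shifts and turns the commanded pose from where the row before left it, along the tool's axes as they then stand; what a row does not reach is not made up. A row lasts 1/12 s, in which the tool goes at most 41.7 mm and 7.16 degrees, less where a joint would pass 70% of its speed; a pose out of reach is approached as far as the arm can. A call with a gripper value outside its range is refused whole. The fingers move at their own pace and stop on an object; "grip_force" is the grip in N (left out, the last holds). Time passes only in rows, so rows that do not move let the fingers close. It gives the time, the measured TCP pose, the force and the opening at its end, in the units of the state.
- readout.sense(): the state, without advancing time (a new reading comes with each control period).
- cams.capture(name): name is "side" or "top"; returns the picture (420x560x3 uint8, red, green, blue); there is no depth.
- cams.calibration(name): a dict with "fx", "fy", "cx", "cy" (pixels), "R" (3x3) and "t" (3): a world point X has camera coordinates R X + t. Camera axes: x right, y down, z forward; pixel columns grow to the right and rows downward; lengths in mm; the calibration is good to about 2 mm. A picture is of the moment at which its call begins. calibration takes no time and is no camera call.
- finish_job(): hands the job in, once; it reports no verdict.
The state is a dict: "time_s": time; "joints": joint angles; "dq": joint speeds; "tau": joint torques, N m; "eef_pos": TCP position; "ee_rot": TCP orientation; "force": force on the tool from outside, world axes, zero at the start; "wrist_torque": the same for the moment, N m; "grip_width": opening from 0.0 (shut) to 1.0 (fully open).
Only numpy, scipy, OpenCV 4.12 (cv2) and the standard library are available. Lean on these libraries where they do the work, as an engineer would, in place of code of your own. Each camera call takes 0.05 s, during which the arm holds its last target.

TASK

Make a worktop over the kitchen sink (left and right as the robot faces it): with a finger push the tap's swivel spout round to the right until it lies along the back of the sink, out of the cover's way, and only then put a fingertip under the free left edge of the folded wooden sink cover's top leaf and flip that leaf over its spine until it lies flat on the sink rim to the right. Only push, with a light hand: pinch or lift nothing, do not let the leaf slam down, and leave everything else where it is.

Things in the scene. Friction and masses are not known exactly. Their poses are not given: they have to be found in the camera images.
- sink: Dark steel inset sink. Origin: centre of the bowl's mouth at counter height; x points to the back (away from the robot, but for a few degrees), y left, z up. Bowl 300 (x) by 500 (y) mm, 190 deep, centred there. The flat rim and tap deck reach from x -240 to +285 and y -360 to +360 mm, 3 mm above the counter.
- filter_tap (a point): Foot of the slim swan-neck filter tap (fixed) on the back deck, at counter height; it has the sink's axes. 220 mm tall; its neck runs 90 mm to the right, down to 145 mm high. A soap pump 75 mm tall stands 215 mm to the right of it.
- tap_axis (a point): Vertical swivel axis of the mixer tap on the back deck, at the height of the spout's centre line (132 mm above the counter); it has the sink's axes. Column and collar: steel, up to 25.5 mm radius; the cap above reaches 193 mm high, its lever, pointing back, 205 mm.
- spout (a joint): Swivel angle of the spout (rad). 0: it points to the front of the sink (-x of the sink); grows as it swings right (to -y); stop at 1.5, pointing right along the back of the sink. Stays where it is left; friction 0.18 N m (1.5 N at 120 mm from the axis). Out of the cover's way past 1.2.
- spout_tip (a point): Point on the spout's centre line above its nozzle, 175 mm from the swivel axis. The spout is a level steel tube, 22 mm in diameter, from the column to here, where a nozzle 25 mm in diameter hangs down to 32 mm below the centre line.
- cover: Wooden two-leaf sink cover, folded, across the bowl from front rim to back rim. Origin: on the rim (3 mm above the counter) under the middle of the spine; x along the spine (to the back of the sink), y left, to the free edges of the folded leaves, z up. Lower leaf: fixed; 380 mm (x, centred) by y 5 to 160 mm, z 3 to 12 mm. Free edge at least 70 mm from the bowl's left wall.
- notch (a point): Middle of the finger notch in the lower leaf's free edge, 160 mm from the spine, at the height of the lower leaf's top; it has the cover's axes. The notch is 130 mm long (x, centred here) and 45 mm deep (from here to y -45), under the top leaf and open to the bowl below: here a fingertip can get under the top leaf.
- spine (a point): Middle of the hinge axis, 12.5 mm above the cover's origin; it has the cover's axes. The leaf turns about the x axis through this point.
- leaf (a joint): Angle of the top leaf about the spine (rad). 0: folded on the lower leaf, left of the spine; 1.57: upright; 3.14 (stop): flat to the right of the spine on the sink's rim. Starts folded or up to 0.35 open. Stiff friction hinge: the leaf stays at any angle; it takes up to 1.1 N m to turn (7 N at the free edge on the way up), less on the way down. It lies flat past 3.08.
- leaf_edge (a point): Middle of the top leaf's free edge at its inner face (turned to the lower leaf when folded, on top once flipped). Moves with the leaf: x along the spine, y from spine to free edge (160 mm from the axis), z out of the outer face. Flat board, 380 mm along the spine, 9 mm thick, 0.36 to 0.55 kg, four 3 mm rubber feet on its outer face near the corners; no handle.
- tumbler: Glass tumbler, 62 mm across, 95 mm tall, standing on the sink's back deck left of the tap. Origin at the centre of its underside. Leave it alone.
- dish_brush: Wooden dish brush lying on the sink's right rim, along x, about 200 mm long, 42 mm wide, 26 mm high. Origin under its middle. Leave it alone.
- mug: White mug, 82 mm across, 92 mm tall, on the counter to the left or the right of the sink. Origin at the centre of its underside. Leave it alone.
- food_box: Clear plastic food box with white lid, 155 x 110 x 64 mm, lying on the floor of the sink's bowl, on the right. Leave it alone.
- dish_soap: Clear bottle, 62 mm across, 190 mm tall, on the counter to the left or the right of the sink. Origin at the centre of its underside. Leave it alone.
- spoon: Steel spoon, 150 mm long, lying on the sink's left rim towards the back, along x. Leave it alone.

How it is judged (in metres and radians):
On the way, in this order (a step that is already met when the one before it is completed fails the run):
1. the spout has been swung right, along the back of the sink (value of joint spout above 1.2 rad), for 0.2 s.
2. the top leaf has been turned past upright (value of joint leaf above 1.8 rad), for 0.05 s.
At the end, for the whole second after the job is handed in: The top leaf lies flat on the right of the spine (leaf angle over 3.08 rad, its free edge within 10 mm of the rim's level) and at rest, the spout is still swung aside (over 1.2 rad), and the tumbler, brush, mug, food box, bottle and spoon are within 30 mm of where they started (value of joint leaf above 3.08 rad and velocity of joint leaf below 0.05 rad/s and value of joint spout above 1.2 rad and distance of each of tumbler, dish_brush, mug, food_box, dish_soap, spoon from where it was at the start of the episode below 0.03 m); the robot touches nothing.
It fails at once if the leaf was raised into the spout (leaf over 0.6 rad while the spout was under 1.15 rad) (value of joint leaf above 0.6 rad and value of joint spout below 1.15 rad).
It fails at once if the leaf slammed down (faster than 4 rad/s) (velocity of joint leaf above 4 rad/s).
It fails at once if the leaf or the spout was pinched between the fingers (both its faces gripped at once) ((contact force between the fingers and leaf_c0 above 5 N and contact force between the fingers and leaf_c1 above 5 N) or (contact force between the fingers and spout_c0 above 5 N and contact force between the fingers and spout_c1 above 5 N)).
It fails at once if the leaf or the spout was pushed far too hard (over 60 N) (contact force between the fingers and leaf above 60 N or contact force between the fingers and spout above 60 N).
It fails at once if a bystander was moved by more than 30 mm (distance of any of tumbler, dish_brush, mug, food_box, dish_soap, spoon from where it was at the start of the episode above 0.03 m).
It also fails if it takes over 58 s, if anything falls off the work surface, if the arm or the gripper's body presses on something with over 40 N, if the wrist force passes 120 N, or if a joint passes its speed limit or range.

## Working session

There is one attempt and no reset: what is moved stays moved. The work goes in short steps, Python scripts to look and compute and a tool call to move; the robot and the scene stay as the last step left them, time stands still between calls to the robot, and variables do not carry over. Pictures are saved under pics/ and viewed, and the job is handed in when it is done.

Besides the shell and the picture viewer there is one more tool, called after "Emit:" as name(argument=value, ...) on one line, values as JSON. carry_out: Moves the arm, as the interface text tells. Its arguments: {"type":"object","properties":{"steps":{"type":"array","items":{"type":"number"}},"grip_force":{"type":"number"}},"required":["steps"]}

```bash
mkdir -p pics
python3 - <<'E'
from rig import readout, cams
import cv2, numpy as np
for n in("side","top"):
    im=cams.capture(n); cv2.imwrite(f"pics/{n}0.png",im[:,:,::-1]); c=cams.calibration(n)
    print(n,c, -np.array(c["R"]).T@np.array(c["t"]))
print(readout.sense())
E
```

```text
side {'fx': 450.543730945426, 'fy': 450.543730945426, 'cx': 280.73573685218025, 'cy': 220.6679437520816, 'R': array([[ 0.72931637, -0.68411202, -0.00940093],
       [-0.45746569, -0.47738448, -0.75021944],
       [ 0.50874628,  0.55144792, -0.66112209]]), 't': array([-425.35169653,  268.05636173,  905.00957983])} [ -27.57770823 -662.08791147  795.42421757]
top {'fx': 518.5917501605742, 'fy': 518.5917501605742, 'cx': 287.0125271280822, 'cy': 206.99626251045927, 'R': array([[ 0.00802162, -0.99991255, -0.01051394],
       [-0.98464341, -0.00606457, -0.1744723 ],
       [ 0.17439328,  0.01175203, -0.98460595]]), 't': array([   7.46068973,  576.5098578 , 1316.25909929])} [ 338.05003529   -4.51239831 1396.65998238]
{'time_s': 0.1, 'joints': array([ 9.17607331e-01,  3.13364940e-01,  1.49831398e+00,  1.86346675e-05,
        1.33099732e+00, -2.23375206e-01]), 'dq': array([ 0.00010138, -0.00029539, -0.00046736, -0.00131405,  0.00062974,
       -0.00041693]), 'tau': array([ 2.78382235e-03, -4.12897825e+01, -2.60138905e+01, -2.01460407e-04,
        3.09817777e-03,  4.18546529e-05]), 'eef_pos': array([218.63163703, 477.07813861, 230.82493954]), 'ee_rot': array([-2.38122128e-04,  2.13258601e-01,  9.76995637e-01, -4.86741989e-04]), 'force': array([ 0.13650876, -1.34599203,  0.2590449 ]), 'wrist_torque': array([ 0.01936536,  0.01129176, -0.0454146 ]), 'grip_width': 0.995946721157177}
```

View pics/side0.png

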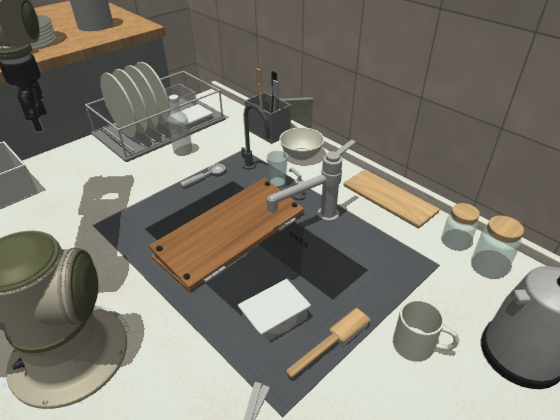

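View pics/top0.png

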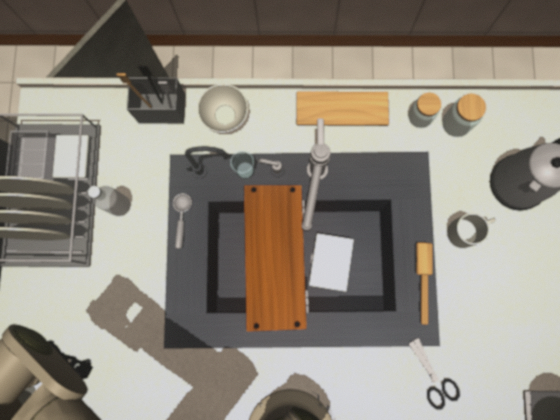

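The side view shows the sink, with the cover at (225,230) and the spout running from (330,180) to (272,203). In the top view the cover spans (244–305, 185–330), the tap column is at about (320,152), and the spout tip is at (308,228). I'll zoom in to get accurate pixels.

```bash
python3 - <<'E'
import cv2
t=cv2.imread("pics/top0.png"); s=cv2.imread("pics/side0.png")
cv2.imwrite("pics/topz.png",cv2.resize(t[140:340,170:440],None,fx=2.96,fy=2.96,interpolation=cv2.INTER_CUBIC))
cv2.imwrite("pics/sidez.png",cv2.resize(s[130:290,140:350],None,fx=3.75,fy=3.75,interpolation=cv2.INTER_CUBIC))
E
cat > h.py <<'E'
import numpy as np, cv2
from rig import cams
C={n:cams.calibration(n) for n in("side","top")}
def ray(n,u,v):
    c=C[n];R=np.array(c["R"]);t=np.array(c["t"])
    d=R.T@np.array([(u-c["cx"])/c["fx"],(v-c["cy"])/c["fy"],1]); return -R.T@t,d
def onz(n,u,v,z):
    o,d=ray(n,u,v); return (o+d*(z-o[2])/d[2]).round(1)
def proj(n,X):
    c=C[n];p=np.array(c["R"])@np.array(X,float)+c["t"]; return np.array([c["fx"]*p[0]/p[2]+c["cx"],c["fy"]*p[1]/p[2]+c["cy"]]).round(1)
def tri(a,b): # a top px, b side px
    o1,d1=ray("top",*a);o2,d2=ray("side",*b)
    s=np.linalg.lstsq(np.c_[d1,-d2],o2-o1,rcond=None)[0]
    p,q=o1+d1*s[0],o2+d2*s[1]; return ((p+q)/2).round(1),np.linalg.norm(p-q).round(1)
E
```

```text
(no output)
```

View pics/topz.png

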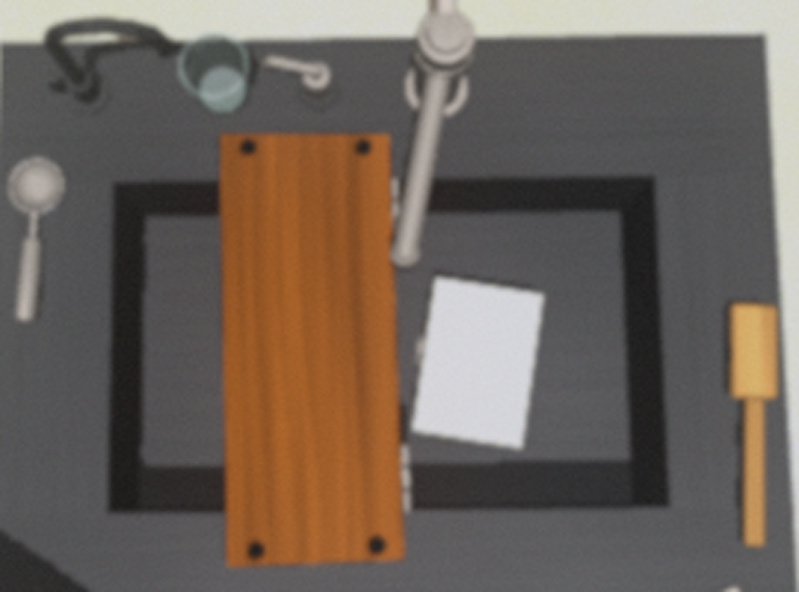

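View pics/sidez.png

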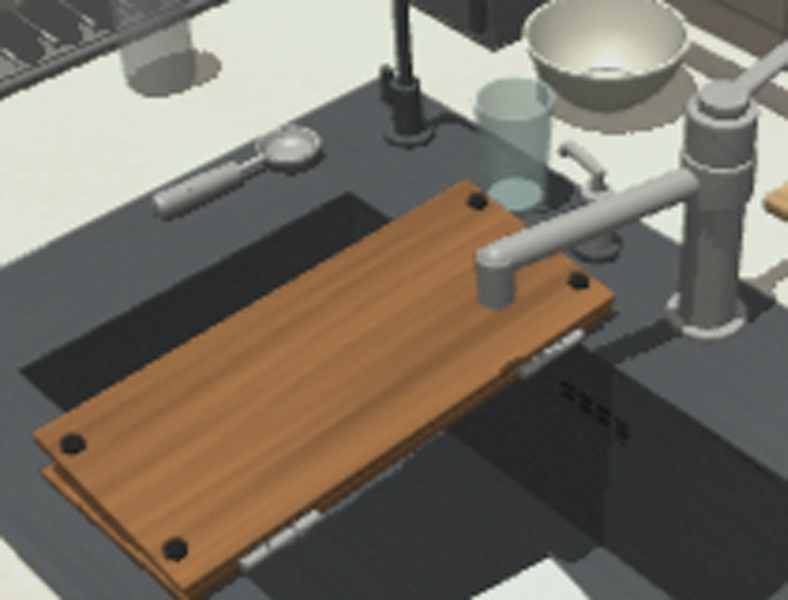

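Run:
```python
from h import *
T=lambda x,y:(170+x/2.963,140+y/2.96)
S=lambda x,y:(140+x/3.75,130+y/3.75)
for n,a,b in [("BL",(219,134),(470,180)),("BR",(388,133),(615,293)),("FL",(228,566),(35,436)),("FR",(405,558),(188,590)),("cap",(446,32),(724,92)),
 ("footBL",(248,147),(478,201)),("footBR",(363,147),(579,281)),("footFL",(256,551),(73,443)),("footFR",(376,545),(175,548))]:
    print(n,tri(T(*a),S(*b)))
print("bowl",[onz("top",*T(*p),3) for p in[(113,183),(655,178),(668,506),(108,512)]])
print("rim",[onz("top",*p,3) for p in[(170,153),(428,152),(440,346),(165,347)]])
print("spout tip ctr top",onz("top",*T(406,250),143), "colring", onz("top",*T(437,95),5))
print("tipside",onz("side",*S(497,250),143))
print("tumbler top",onz("top",*T(213,65),98),"brush",onz("top",*T(755,350),20),onz("top",*T(755,545),10))
for p in [(465,230),]: print("mug",onz("top",470,229,92))
```

```text
BL (array([637.6, 125.1,  48. ]), np.float64(6.3))
BR (array([642.5, -26. ,  26.3]), np.float64(2.3))
FL (array([258.3, 109.7,  49. ]), np.float64(3.9))
FR (array([265. , -42.4,  24.9]), np.float64(4.3))
cap (array([690.1, -70.8, 194. ]), np.float64(4.0))
footBL (array([624.4,  99.4,  49.3]), np.float64(3.6))
footBR (array([628.4,  -3.5,  31.9]), np.float64(2.9))
footFL (array([271.3,  85.7,  51. ]), np.float64(4.4))
footFR (array([275.6, -16.7,  33.1]), np.float64(2.9))
bowl [array([597.9, 228.3,   3. ]), array([ 605.7, -271.8,    3. ]), array([ 309. , -275.3,    3. ]), array([299.6, 222.4,   3. ])]
rim [array([735.7, 339.5,   3. ]), array([ 742.2, -377.7,    3. ]), array([ 220.6, -388.3,    3. ]), array([211.7, 327.7,   3. ])]
spout tip ctr top [517.1 -38.7 143. ] colring [682.8 -71.1   5. ]
tipside [518.6 -42.9 143. ]
tumbler top [685.6 128.6  98. ] brush [ 446.6 -353.3   20. ] [ 276.1 -349.3   10. ]
mug [ 515.5 -451.7   92. ]
```

The leaf is already about 0.16 rad open. My estimates: spine at (454.5, -38.5), cover yaw about 0.042 rad, tap axis at (688, -71), spout at about -0.19 rad. First I'll shut the fingers and turn the tool so the jaw axis lies along the cover's x.

Emit:
carry_out(steps=[0, 0, 0, 0, 0, 1.4, -1, 0, 0, 0, 0, 0, 1.4, -1, 0, 0, 0, 0, 0, 1.4, -1, 0, 0, 0, 0, 0, 1.4, -1, 0, 0, 0, 0, 0, 1.4, -1, 0, 0, 0, 0, 0, 1.4, -1, 0, 0, 0, 0, 0, 1.4, -1, 0, 0, 0, 0, 0, 1.4, -1, 0, 0, 0, 0, 0, 1.4, -1], grip_force=20)

```text
time_s: 0.85
eef_pos: [218.7, 477.1, 230.9]
ee_rot: [0.0, 0.694, 0.72, -0.0]
force: [-0.3, 0.5, 1.3]
grip_width: -0.004
```

Emit:
carry_out(steps=[-2.72, 1.74, 0, 0, 0, 0, -1, -2.72, 1.74, 0, 0, 0, 0, -1, -2.72, 1.74, 0, 0, 0, 0, -1, -2.72, 1.74, 0, 0, 0, 0, -1, -2.72, 1.74, 0, 0, 0, 0, -1, -2.72, 1.74, 0, 0, 0, 0, -1, -2.72, 1.74, 0, 0, 0, 0, -1, -2.72, 1.74, 0, 0, 0, 0, -1, -2.72, 1.74, 0, 0, 0, 0, -1, -2.72, 1.74, 0, 0, 0, 0, -1, -2.72, 1.74, 0, 0, 0, 0, -1, -2.72, 1.74, 0, 0, 0, 0, -1, -2.72, 1.74, 0, 0, 0, 0, -1, -2.72, 1.74, 0, 0, 0, 0, -1, -2.72, 1.74, 0, 0, 0, 0, -1, -2.72, 1.74, 0, 0, 0, 0, -1, -2.72, 1.74, 0, 0, 0, 0, -1, -2.72, 1.74, 0, 0, 0, 0, -1, 0, 0, 0, 0, 0, 0, -1])

```text
time_s: 2.43
eef_pos: [553.9, -3.2, 230.3]
ee_rot: [0.0, 0.694, 0.72, -0.0]
force: [-0.3, -0.0, 0.2]
grip_width: 0.002
```

Emit:
carry_out(steps=[0, 0, 2.5, 0, 0, 0, -1, 0, 0, 2.5, 0, 0, 0, -1, 0, 0, 2.5, 0, 0, 0, -1, 0, 0, 2.5, 0, 0, 0, -1, 0, 0, 2.3, 0, 0, 0, -1, 0, 0, 0, 0, 0, 0, -1])

```text
time_s: 2.93
eef_pos: [549.4, 1.8, 104.0]
ee_rot: [-0.004, 0.692, 0.722, -0.002]
force: [0.3, 0.3, -0.6]
grip_width: 0.003
```

Run:
```python
from h import *
im=cams.capture("side"); cv2.imwrite("pics/s1.png",im[:,:,::-1])
im=cams.capture("top"); cv2.imwrite("pics/t1.png",cv2.resize(im[140:340,170:440,::-1],None,fx=2.96,fy=2.96))
```

```text
(no output)
```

View pics/s1.png

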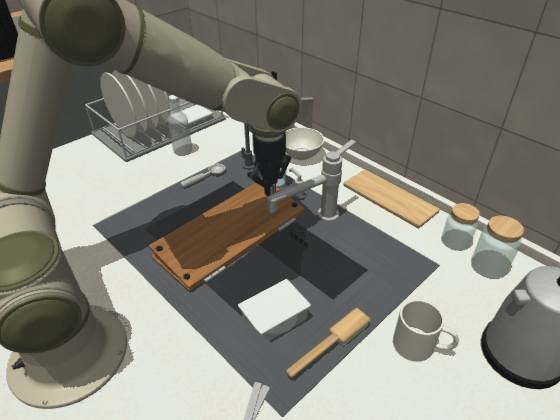

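View pics/t1.png

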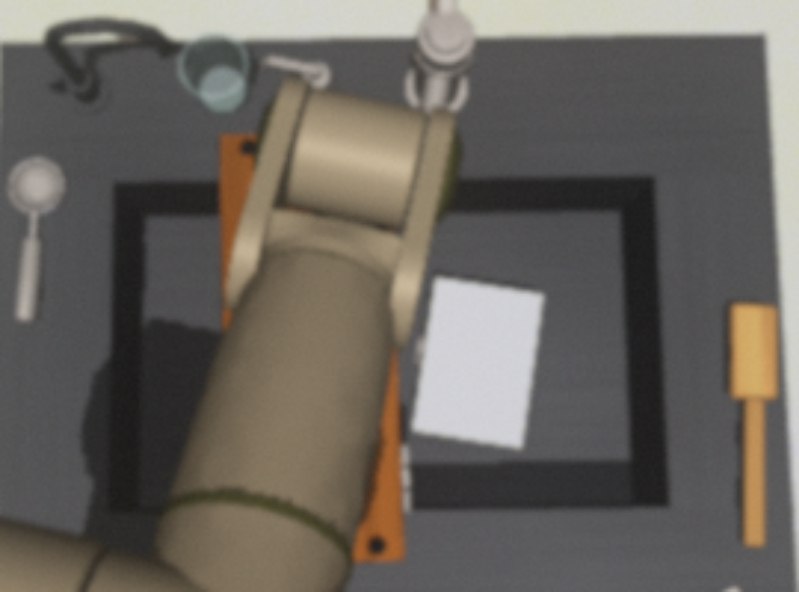

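The finger is at (270,190) in the side view, just left of the spout. I'll work out the arc waypoints in tool axes.

Run:
```python
from h import *
from rig import readout
from scipy.spatial.transform import Rotation as Ro
s=readout.sense(); q=s["ee_rot"]; R=Ro.from_quat([q[1],q[2],q[3],q[0]]).as_matrix()
print(R.round(3), s["joints"].round(3))
A=np.array([688,-71.]);p=s["eef_pos"].copy()
for f in np.linspace(-.17,1.46,19):
    d=np.array([-np.cos(f),-np.sin(f)]);m=np.array([np.sin(f),-np.cos(f)])
    c=11+14.5*abs(m[0])+11*abs(m[1])
    g=np.r_[A+138*d-c*m,104]
    print(round(f,2),g.round(), (R.T@(g-p)/10).round(2)); p=g
```

```text
[[-0.042  0.999 -0.001]
 [ 0.999  0.042  0.   ]
 [ 0.    -0.001 -1.   ]] [-0.21   0.496  1.571  0.     1.075 -0.252]
-0.17 [556. -24. 104.] [-2.52  0.32  0.45]
-0.08 [552. -37. 104.] [-1.31 -0.44  0.  ]
0.01 [550. -50. 104.] [-1.33 -0.31 -0.  ]
0.1 [548. -62. 104.] [-1.13 -0.19 -0.  ]
0.19 [548. -73. 104.] [-1.15 -0.1  -0.  ]
0.28 [548. -85. 104.] [-1.17  0.   -0.  ]
0.37 [550. -97. 104.] [-1.18  0.1  -0.  ]
0.46 [ 552. -108.  104.] [-1.18  0.2  -0.  ]
0.55 [ 556. -120.  104.] [-1.17  0.31 -0.  ]
0.64 [ 561. -131.  104.] [-1.15  0.42 -0.  ]
0.74 [ 566. -142.  104.] [-1.12  0.52 -0.  ]
0.83 [ 573. -153.  104.] [-1.08  0.63 -0.  ]
0.92 [ 581. -163.  104.] [-1.03  0.74 -0.  ]
1.01 [ 590. -172.  104.] [-0.97  0.84 -0.  ]
1.1 [ 599. -181.  104.] [-0.9   0.94 -0.  ]
1.19 [ 610. -188.  104.] [-0.81  1.03 -0.  ]
1.28 [ 621. -195.  104.] [-0.72  1.11 -0.  ]
1.37 [ 634. -201.  104.] [-0.61  1.19 -0.  ]
1.46 [ 646. -205.  104.] [-0.5   1.25 -0.  ]
```

Emit:
carry_out(steps=[-0.8, 0.1, 0.3, 0, 0, 0, -1, -0.8, 0.1, 0, 0, 0, 0, -1, -0.9, 0.1, 0, 0, 0, 0, -1, -1.3, -0.4, 0, 0, 0, 0, -1, -1.3, -0.3, 0, 0, 0, 0, -1, -1.1, -0.2, 0, 0, 0, 0, -1, -1.2, -0.1, 0, 0, 0, 0, -1, -1.2, 0, 0, 0, 0, 0, -1, -1.2, 0.1, 0, 0, 0, 0, -1, -1.2, 0.2, 0, 0, 0, 0, -1, -1.2, 0.3, 0, 0, 0, 0, -1, -1.1, 0.4, 0, 0, 0, 0, -1])

```text
time_s: 4.03
eef_pos: [560.8, -133.0, 105.2]
ee_rot: [-0.0, 0.692, 0.722, -0.0]
force: [-0.1, 1.9, -0.6]
grip_width: 0.004
```

Run:
```python
from h import *
im=cams.capture("side"); cv2.imwrite("pics/s2.png",im[:,:,::-1])
```

```text
(no output)
```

View pics/s2.png

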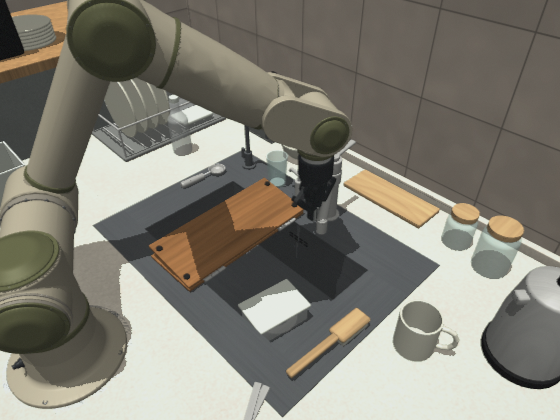

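The spout is following the finger with a 2 N contact force, and the nozzle shows at about (320,230). I'll carry on along the arc.

Emit:
carry_out(steps=[-1.1, 0.5, 0, 0, 0, 0, -1, -1.1, 0.6, 0, 0, 0, 0, -1, -1.0, 0.7, 0, 0, 0, 0, -1, -1.0, 0.8, 0, 0, 0, 0, -1, -0.9, 0.9, 0, 0, 0, 0, -1, -0.8, 1.0, 0, 0, 0, 0, -1, -0.7, 1.1, 0, 0, 0, 0, -1, -0.6, 1.2, 0, 0, 0, 0, -1, -0.3, 0.9, 0, 0, 0, 0, -1, 0, 0, 0, 0, 0, 0, -1, 0, 0, 0, 0, 0, 0, -1])

```text
time_s: 5.0
eef_pos: [640.4, -203.5, 104.8]
ee_rot: [-0.0, 0.692, 0.722, -0.0]
force: [-0.0, 0.2, -0.0]
grip_width: 0.002
```

Run:
```python
from h import *
im=cams.capture("side"); cv2.imwrite("pics/s3.png",im[:,:,::-1])
```

```text
(no output)
```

View pics/s3.png

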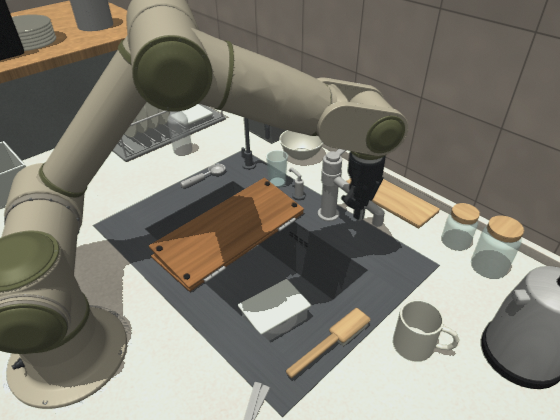

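Emit:
carry_out(steps=[0, -2, 0, 0, 0, 0, -1, 0, -3, 0, 0, 0, 0, -1, 0, -3, 0, 0, 0, 0, -1, 0, 0, -3, 0, 0, 0, -1, 0, 0, -4, 0, 0, 0, -1, 0, 0, -4, 0, 0, 0, -1, 0, 0, -3, 0, 0, 0, -1, 3.5, -1, 0, 0, 0, 0, -1, 3.5, -1, 0, 0, 0, 0, -1, 3.5, -1, 0, 0, 0, 0, -1, 3.5, -1, 0, 0, 0, 0, -1, 3.5, -1, 0, 0, 0, 0, -1, 3.5, -1, 0, 0, 0, 0, -1, 3.5, -1, 0, 0, 0, 0, -1, 3.5, -1, 0, 0, 0, 0, -1, 3.5, -1, 0, 0, 0, 0, -1, 3.5, -1, 0, 0, 0, 0, -1, 3.5, -1, 0, 0, 0, 0, -1, 3.5, -1, 0, 0, 0, 0, -1, 0, 0, 0, 0, 0, 0, -1])

```text
time_s: 6.72
eef_pos: [420.6, 212.2, 245.5]
ee_rot: [-0.0, 0.69, 0.723, 0.001]
force: [-0.1, -0.8, -0.0]
grip_width: -0.001
```

Run:
```python
from h import *
im=cams.capture("side"); cv2.imwrite("pics/s4.png",im[:,:,::-1])
im=cams.capture("top"); cv2.imwrite("pics/t4.png",im[:,:,::-1])
```

```text
(no output)
```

View pics/s4.png

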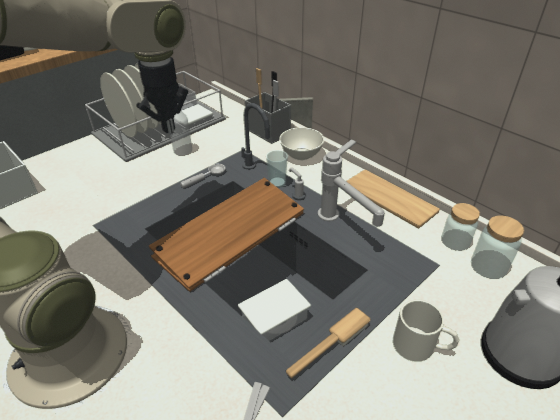

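View pics/t4.png

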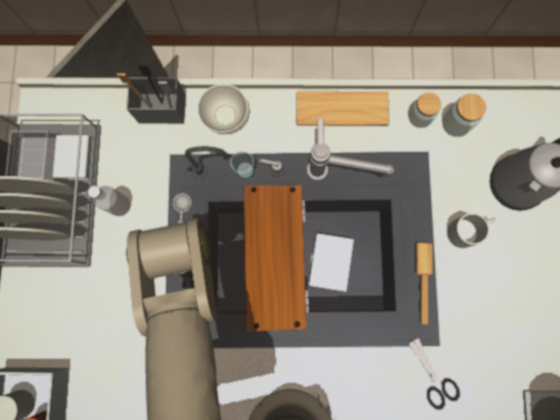

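Run:
```python
from h import *
p=onz("top",391,169,143)
v=p[:2]-[688,-71]
print(p, np.linalg.norm(v), np.arctan2(-v[1],-v[0])-.017)
```

```text
[ 657.5 -246.9  143. ] 178.5246761655094 1.382109387268305
```

Emit:
carry_out(steps=[0, 0, 0, 0, -1, 0, -1, 0, 0, 0, 0, -1, 0, -1, 0, 0, 0, 0, -1, 0, -1, 0, 0, 0, 0, -1, 0, -1, 0, 0, 0, 0, -1, 0, -1, 0, 0, 0, 0, -1, 0, -1, 0, 0, 0, 0, -1, 0, -1, 0, 0, 0, 0, -1, 0, -1, 0, 0, 0, 0, -1, 0, -1, 0, 0, 0, 0, 0, 0, -1])

```text
time_s: 7.65
eef_pos: [423.1, 207.5, 243.6]
ee_rot: [0.276, 0.638, 0.667, -0.268]
force: [-0.2, -0.2, -0.9]
grip_width: -0.0
```

Run:
```python
from h import *
from rig import readout
from scipy.spatial.transform import Rotation as Ro
s=readout.sense(); q=s["ee_rot"]; R=Ro.from_quat([q[1],q[2],q[3],q[0]]).as_matrix()
print(R.round(3), s["joints"].round(3),s["eef_pos"])
yaw=.042; ex=np.array([np.cos(yaw),np.sin(yaw),0]);ey=np.array([-np.sin(yaw),np.cos(yaw),0]);O=np.array([454.5,-38.5,0])
zt=R[:,2]
for cy,z in[(153,11),(148,12)]:
    pf=O+ey*cy+[0,0,z]; pre=pf-115*zt
    print("pf",pf.round(),"pre",pre.round(),"shift to pre",(R.T@(pre-s["eef_pos"])/10).round(2))
```

```text
[[-0.032  0.999  0.027]
 [ 0.703  0.042 -0.71 ]
 [-0.71  -0.004 -0.704]] [ 0.546  0.464  1.45  -0.673  1.659  0.593] [423.06419135 207.48604225 243.5567575 ]
pf [448. 114.  11.] pre [445. 196.  92.] shift to pre [ 9.89  2.2  11.54]
pf [448. 109.  12.] pre [445. 191.  93.] shift to pre [ 9.47  2.2  11.83]
```

The spout is now at about 1.38 rad. Next I'll move to the pre-approach pose and partway in along the tool axis, then look.

Emit:
carry_out(steps=[1.65, 0.37, 1.9, 0, 0, 0, -1, 1.65, 0.37, 1.9, 0, 0, 0, -1, 1.65, 0.37, 1.9, 0, 0, 0, -1, 1.65, 0.37, 1.9, 0, 0, 0, -1, 1.65, 0.37, 1.9, 0, 0, 0, -1, 1.65, 0.37, 1.9, 0, 0, 0, -1, 0, 0, 1.5, 0, 0, 0, -1, 0, 0, 1.5, 0, 0, 0, -1, 0, 0, 1.5, 0, 0, 0, -1, 0, 0, 1, 0, 0, 0, -1, 0, 0, 1, 0, 0, 0, -1, 0, 0, 0, 0, 0, 0, -1])

```text
time_s: 8.65
eef_pos: [447.6, 150.7, 48.1]
ee_rot: [0.275, 0.64, 0.666, -0.266]
force: [-0.0, -0.7, -0.4]
grip_width: -0.004
```

```bash
cat > look.py <<'E'
import sys
from h import *
n=sys.argv[1]
s=cams.capture("side")[:,:,::-1];t=cams.capture("top")[:,:,::-1]
cv2.imwrite(f"pics/{n}.png",np.hstack([cv2.resize(s[90:330,90:310],None,fx=1.8,fy=1.8),cv2.resize(t[130:370,150:370],None,fx=1.8,fy=1.8)]))
E
python3 look.py a5
```

```text
(no output)
```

View pics/a5.png

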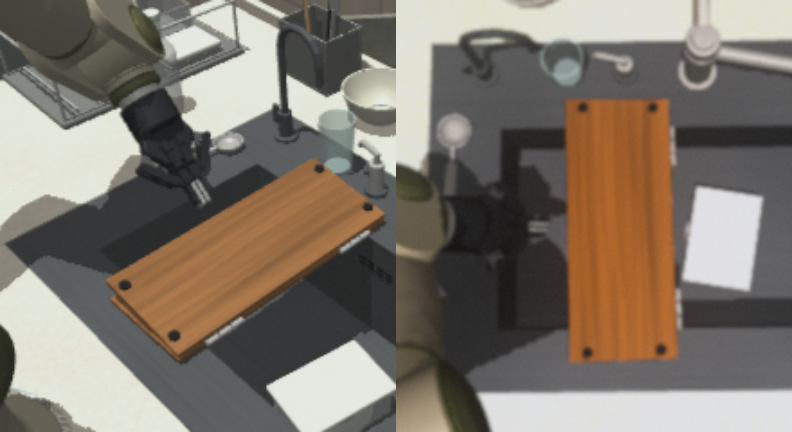

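The fingertip is just left of the leaf's free edge, at (205,200) in the left crop, and about mid-length. I'll slide it in under the edge.

Emit:
carry_out(steps=[0, 0, 1, 0, 0, 0, -1, 0, 0, 1, 0, 0, 0, -1, 0, 0, 1, 0, 0, 0, -1, 0, 0, 0.8, 0, 0, 0, -1, 0, 0, 0.8, 0, 0, 0, -1, 0, 0, 0.6, 0, 0, 0, -1, 0, 0, 0, 0, 0, 0, -1])

```text
time_s: 9.33
eef_pos: [448.9, 114.6, 11.1]
ee_rot: [0.276, 0.64, 0.667, -0.266]
force: [0.5, -0.1, -0.2]
grip_width: 0.0
```

```bash
python3 look.py a6
```

```text
(no output)
```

View pics/a6.png

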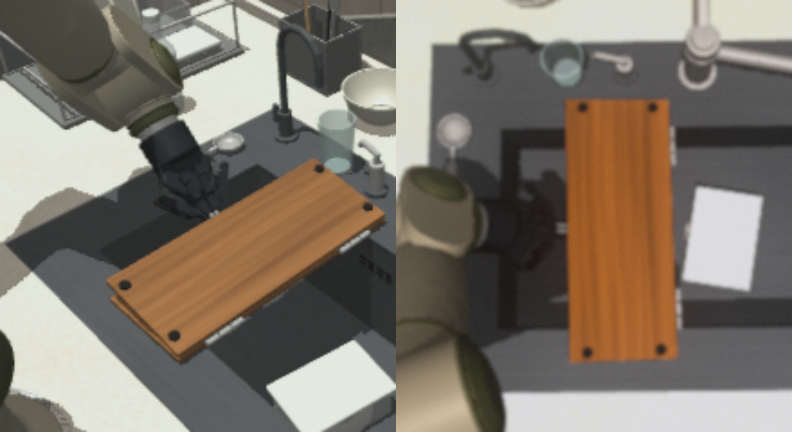

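The fingertip is under the leaf edge, seen at (215,212) in the left crop, and isn't touching yet (force about 0). Now I'll work out the flip path.

```bash
cat > plan.py <<'E'
from h import *
from rig import readout
from scipy.spatial.transform import Rotation as Ro
def plan(th0,th1,n,L=27.,r=133.,b0=None,pen=0):
    s=readout.sense(); q=s["ee_rot"]; R=Ro.from_quat([q[1],q[2],q[3],q[0]]).as_matrix()
    yaw=.042; ey=np.array([-np.sin(yaw),np.cos(yaw),0]);O=np.array([454.5,-38.5,0])
    p=np.array([ey@(s["eef_pos"]-O),s["eef_pos"][2]])
    b=np.arctan2(-R[2,2],-ey@R[:,2]); print("p",p.round(1),"beta",np.degrees(b).round(1))
    for th in np.linspace(th0,th1,n):
        bt=np.radians(45+max(0,np.degrees(th)-90)/2) 
        nn=np.array([-np.sin(bt),np.cos(bt)]);u=np.array([np.cos(bt),np.sin(bt)]);e=np.array([np.cos(th),np.sin(th)])
        S=np.array([0,15.5])
        g=(S+160*e-L*u-11*nn) if th<bt else S+r*e-11*nn
        nb=np.array([-np.sin(b),np.cos(b)]);ub=np.array([np.cos(b),np.sin(b)])
        d=g-p; x=round(-nb@d/10/.05)*.05; z=round(-ub@d/10/.05)*.05
        a=round(np.degrees(bt-b)/5,1)
        p=p+10*(-nb*x-ub*z); b=b+np.radians(5*a)
        print(f"{x:.2f}, 0, {z:.2f}, 0, {a}, 0, -1,   #{th:.2f} {g.round()}")
E
python3 -c "
from plan import plan
plan(.10,.90,16)"
```

```text
p [154.1  11.9] beta 45.0
0.10, 0, 0.95, 0, 0.0, 0, -1,   #0.10 [148.   5.]
-0.70, 0, -0.50, 0, 0.0, 0, -1,   #0.15 [147.  13.]
-0.70, 0, -0.50, 0, 0.0, 0, -1,   #0.21 [145.  21.]
-0.70, 0, -0.45, 0, 0.0, 0, -1,   #0.26 [143.  30.]
-0.75, 0, -0.40, 0, 0.0, 0, -1,   #0.31 [141.  38.]
-0.80, 0, -0.40, 0, 0.0, 0, -1,   #0.37 [138.  46.]
-0.80, 0, -0.30, 0, 0.0, 0, -1,   #0.42 [135.  54.]
-0.80, 0, -0.30, 0, 0.0, 0, -1,   #0.47 [131.  62.]
-0.80, 0, -0.25, 0, 0.0, 0, -1,   #0.53 [127.  69.]
-0.85, 0, -0.15, 0, 0.0, 0, -1,   #0.58 [123.  76.]
-0.80, 0, -0.20, 0, 0.0, 0, -1,   #0.63 [118.  83.]
-0.85, 0, -0.10, 0, 0.0, 0, -1,   #0.69 [112.  90.]
-0.85, 0, -0.05, 0, 0.0, 0, -1,   #0.74 [107.  97.]
-0.85, 0, 0.00, 0, 0.0, 0, -1,   #0.79 [101. 103.]
-0.70, 0, 0.00, 0, 0.0, 0, -1,   #0.85 [ 96. 107.]
-0.70, 0, 0.10, 0, 0.0, 0, -1,   #0.90 [ 90. 112.]
```

Emit:
carry_out(steps=[0.1, 0, 0.95, 0, 0, 0, -1, -0.7, 0, -0.5, 0, 0, 0, -1, -0.7, 0, -0.5, 0, 0, 0, -1, -0.7, 0, -0.45, 0, 0, 0, -1, -0.75, 0, -0.4, 0, 0, 0, -1, -0.8, 0, -0.4, 0, 0, 0, -1, -0.8, 0, -0.3, 0, 0, 0, -1])

```text
time_s: 10.02
eef_pos: [450.0, 96.1, 55.0]
ee_rot: [0.276, 0.64, 0.667, -0.265]
force: [-2.7, 3.4, -4.2]
grip_width: 0.0
```

```bash
python3 look.py a7
```

```text
(no output)
```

View pics/a7.png

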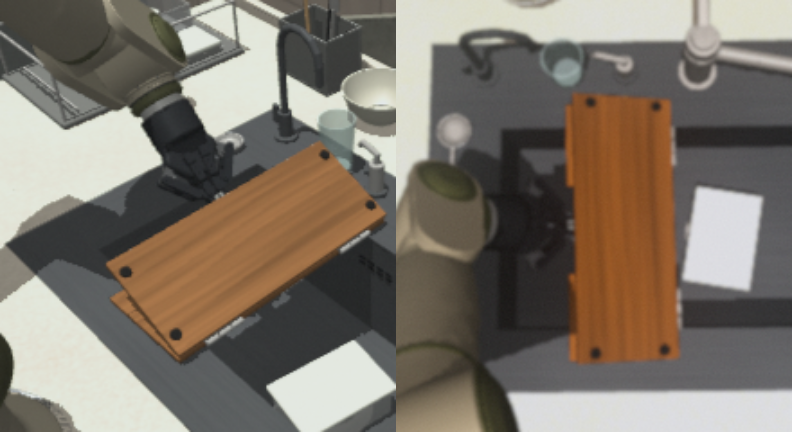

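The leaf is rising, with about 6 N of force, and the notch is visible on the lower leaf. Continuing.

Emit:
carry_out(steps=[-0.8, 0, -0.3, 0, 0, 0, -1, -0.8, 0, -0.25, 0, 0, 0, -1, -0.85, 0, -0.15, 0, 0, 0, -1, -0.8, 0, -0.2, 0, 0, 0, -1, -0.85, 0, -0.1, 0, 0, 0, -1, -0.85, 0, -0.05, 0, 0, 0, -1, -0.85, 0, 0, 0, 0, 0, -1, -0.7, 0, 0, 0, 0, 0, -1, -0.7, 0, 0.1, 0, 0, 0, -1])

```text
time_s: 10.87
eef_pos: [452.0, 51.6, 112.2]
ee_rot: [0.276, 0.64, 0.667, -0.265]
force: [0.6, 7.3, -1.9]
grip_width: -0.001
```

```bash
python3 look.py a8; python3 -c "
from plan import plan
plan(.95,1.85,16)"
```

```text
p [ 89.6 112.6] beta 44.9
-0.55, 0, 0.10, 0, 0.0, 0, -1,   #0.95 [ 85. 116.]
-0.80, 0, 0.15, 0, 0.0, 0, -1,   #1.01 [ 79. 120.]
-0.75, 0, 0.20, 0, 0.0, 0, -1,   #1.07 [ 72. 124.]
-0.75, 0, 0.25, 0, 0.0, 0, -1,   #1.13 [ 65. 128.]
-0.75, 0, 0.30, 0, 0.0, 0, -1,   #1.19 [ 57. 131.]
-0.70, 0, 0.30, 0, 0.0, 0, -1,   #1.25 [ 50. 134.]
-0.70, 0, 0.40, 0, 0.0, 0, -1,   #1.31 [ 42. 136.]
-0.70, 0, 0.40, 0, 0.0, 0, -1,   #1.37 [ 34. 138.]
-0.65, 0, 0.50, 0, 0.0, 0, -1,   #1.43 [ 26. 139.]
-0.65, 0, 0.50, 0, 0.0, 0, -1,   #1.49 [ 19. 140.]
-0.55, 0, 0.50, 0, 0.0, 0, -1,   #1.55 [ 11. 141.]
-0.60, 0, 0.55, 0, 0.2, 0, -1,   #1.61 [  3. 141.]
-0.50, 0, 0.55, 0, 0.4, 0, -1,   #1.67 [ -5. 140.]
-0.55, 0, 0.60, 0, 0.3, 0, -1,   #1.73 [-13. 140.]
-0.50, 0, 0.60, 0, 0.4, 0, -1,   #1.79 [-20. 138.]
-0.45, 0, 0.60, 0, 0.3, 0, -1,   #1.85 [-28. 137.]
```

View pics/a8.png

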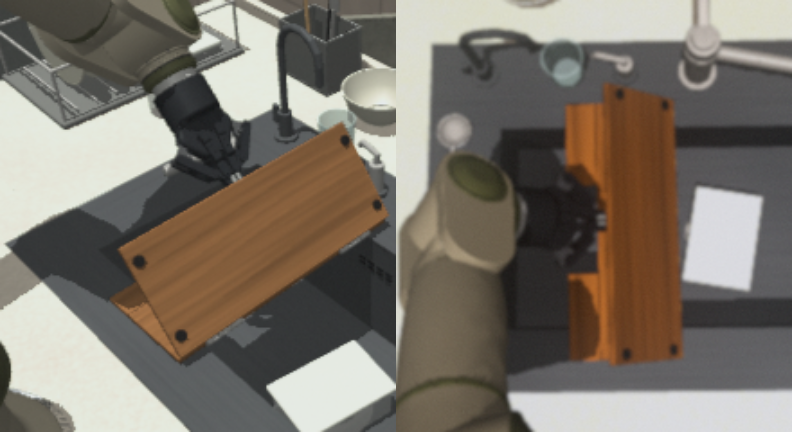

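The leaf is at about 0.85 rad, with 7 N. Continuing past upright.

Emit:
carry_out(steps=[-0.55, 0, 0.1, 0, 0, 0, -1, -0.8, 0, 0.15, 0, 0, 0, -1, -0.75, 0, 0.2, 0, 0, 0, -1, -0.75, 0, 0.25, 0, 0, 0, -1, -0.75, 0, 0.3, 0, 0, 0, -1, -0.7, 0, 0.3, 0, 0, 0, -1, -0.7, 0, 0.4, 0, 0, 0, -1, -0.7, 0, 0.4, 0, 0, 0, -1, -0.65, 0, 0.5, 0, 0, 0, -1, -0.65, 0, 0.5, 0, 0, 0, -1, -0.55, 0, 0.5, 0, 0, 0, -1, -0.6, 0, 0.55, 0, 0.2, 0, -1, -0.5, 0, 0.55, 0, 0.4, 0, -1, -0.55, 0, 0.6, 0, 0.3, 0, -1, -0.5, 0, 0.6, 0, 0.4, 0, -1, -0.45, 0, 0.6, 0, 0.3, 0, -1])

```text
time_s: 12.3
eef_pos: [456.6, -66.0, 135.6]
ee_rot: [0.228, 0.657, 0.684, -0.219]
force: [0.4, 3.0, 0.4]
grip_width: 0.0
```

```bash
python3 look.py a9; python3 -c "
from plan import plan
plan(1.91,2.9,18)"
```

```text
p [-28.3 135.8] beta 53.0
-0.50, 0, 0.50, 0, 0.4, 0, -1,   #1.91 [-35. 135.]
-0.40, 0, 0.65, 0, 0.3, 0, -1,   #1.97 [-42. 132.]
-0.40, 0, 0.60, 0, 0.3, 0, -1,   #2.03 [-49. 129.]
-0.40, 0, 0.65, 0, 0.4, 0, -1,   #2.08 [-56. 126.]
-0.40, 0, 0.65, 0, 0.3, 0, -1,   #2.14 [-62. 122.]
-0.35, 0, 0.65, 0, 0.3, 0, -1,   #2.20 [-69. 118.]
-0.30, 0, 0.65, 0, 0.4, 0, -1,   #2.26 [-75. 113.]
-0.35, 0, 0.70, 0, 0.3, 0, -1,   #2.32 [-80. 109.]
-0.25, 0, 0.70, 0, 0.3, 0, -1,   #2.38 [-86. 104.]
-0.30, 0, 0.65, 0, 0.4, 0, -1,   #2.43 [-91.  98.]
-0.25, 0, 0.70, 0, 0.3, 0, -1,   #2.49 [-96.  92.]
-0.20, 0, 0.75, 0, 0.3, 0, -1,   #2.55 [-100.   86.]
-0.20, 0, 0.70, 0, 0.4, 0, -1,   #2.61 [-104.   80.]
-0.20, 0, 0.70, 0, 0.3, 0, -1,   #2.67 [-108.   74.]
-0.15, 0, 0.75, 0, 0.3, 0, -1,   #2.73 [-111.   67.]
-0.15, 0, 0.70, 0, 0.4, 0, -1,   #2.78 [-114.   60.]
-0.10, 0, 0.75, 0, 0.3, 0, -1,   #2.84 [-116.   53.]
-0.10, 0, 0.75, 0, 0.3, 0, -1,   #2.90 [-118.   46.]
```

View pics/a9.png

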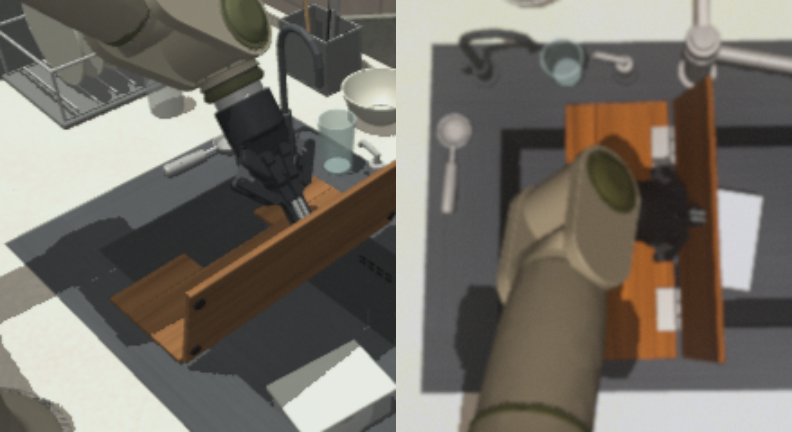

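The leaf is past upright, and the spout is still aside. Next I'll lower the leaf slowly.

Emit:
carry_out(steps=[-0.5, 0, 0.5, 0, 0.4, 0, -1, -0.4, 0, 0.65, 0, 0.3, 0, -1, -0.4, 0, 0.6, 0, 0.3, 0, -1, -0.4, 0, 0.65, 0, 0.4, 0, -1, -0.4, 0, 0.65, 0, 0.3, 0, -1, -0.35, 0, 0.65, 0, 0.3, 0, -1, -0.3, 0, 0.65, 0, 0.4, 0, -1, -0.35, 0, 0.7, 0, 0.3, 0, -1, -0.25, 0, 0.7, 0, 0.3, 0, -1, -0.3, 0, 0.65, 0, 0.4, 0, -1, -0.25, 0, 0.7, 0, 0.3, 0, -1, -0.2, 0, 0.75, 0, 0.3, 0, -1, -0.2, 0, 0.7, 0, 0.4, 0, -1, -0.2, 0, 0.7, 0, 0.3, 0, -1, -0.15, 0, 0.75, 0, 0.3, 0, -1, -0.15, 0, 0.7, 0, 0.4, 0, -1, -0.1, 0, 0.75, 0, 0.3, 0, -1, -0.1, 0, 0.75, 0, 0.3, 0, -1])

```text
time_s: 13.9
eef_pos: [460.3, -155.0, 45.1]
ee_rot: [0.043, 0.691, 0.721, -0.043]
force: [-0.2, -0.0, 1.0]
grip_width: 0.001
```

```bash
python3 look.py a10; python3 -c "
from plan import plan
plan(2.94,3.14,6)"
```

```text
p [-116.8   44.6] beta 83.0
-0.20, 0, 0.40, 0, 0.2, 0, -1,   #2.94 [-119.   41.]
-0.05, 0, 0.50, 0, 0.3, 0, -1,   #2.98 [-120.   36.]
-0.05, 0, 0.50, 0, 0.2, 0, -1,   #3.02 [-121.   31.]
0.00, 0, 0.50, 0, 0.2, 0, -1,   #3.06 [-122.   26.]
0.00, 0, 0.50, 0, 0.3, 0, -1,   #3.10 [-122.   21.]
0.00, 0, 0.55, 0, 0.2, 0, -1,   #3.14 [-122.   16.]
```

View pics/a10.png

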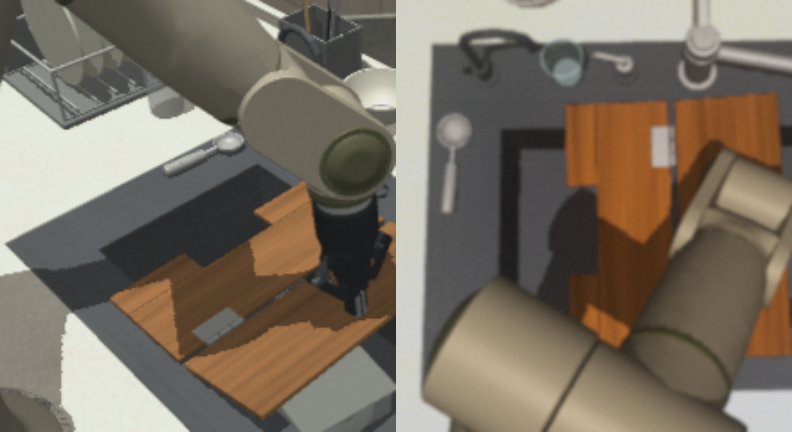

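Emit:
carry_out(steps=[-0.2, 0, 0.4, 0, 0.2, 0, -1, -0.05, 0, 0.5, 0, 0.3, 0, -1, -0.05, 0, 0.5, 0, 0.2, 0, -1, 0, 0, 0.5, 0, 0.2, 0, -1, 0, 0, 0.4, 0, 0.3, 0, -1, 0, 0, 0.2, 0, 0.2, 0, -1, 0, 0, 0.1, 0, 0, 0, -1, 0, 0, 0, 0, 0, 0, -1])

```text
time_s: 14.67
eef_pos: [460.6, -159.8, 19.7]
ee_rot: [-0.0, 0.692, 0.722, -0.0]
force: [0.0, -0.2, 0.3]
grip_width: -0.002
```

Emit:
carry_out(steps=[0, 0, 0.1, 0, 0, 0, -1, 0, 0, 0.1, 0, 0, 0, -1, 0, 0, 0, 0, 0, 0, -1])

```text
time_s: 14.92
eef_pos: [460.8, -159.7, 17.8]
ee_rot: [0.0, 0.692, 0.722, -0.0]
force: [0.7, 0.5, 1.1]
grip_width: -0.004
```

Emit:
carry_out(steps=[0, 0, 0.1, 0, 0, 0, -1, 0, 0, 0.1, 0, 0, 0, -1, 0, 0, 0, 0, 0, 0, -1])

```text
time_s: 15.17
eef_pos: [460.8, -159.8, 15.7]
ee_rot: [-0.0, 0.692, 0.722, -0.0]
force: [-0.9, -0.1, 0.1]
grip_width: -0.001
```

Emit:
carry_out(steps=[0, 0, 0.1, 0, 0, 0, -1, 0, 0, 0, 0, 0, 0, -1])

```text
time_s: 15.33
eef_pos: [460.8, -159.8, 15.1]
ee_rot: [0.0, 0.692, 0.722, 0.0]
force: [-0.4, 1.0, 4.2]
grip_width: -0.001
```

Emit:
carry_out(steps=[0, 0, 0.1, 0, 0, 0, -1, 0, 0, 0, 0, 0, 0, -1])

```text
time_s: 15.5
eef_pos: [460.9, -159.9, 15.0]
ee_rot: [0.0, 0.692, 0.722, -0.0]
force: [-4.7, 3.2, 16.9]
grip_width: 0.001
```

Emit:
carry_out(steps=[0, 0, 0.05, 0, 0, 0, -1, 0, 0, 0, 0, 0, 0, -1])

```text
time_s: 15.67
eef_pos: [460.9, -159.8, 14.9]
ee_rot: [0.0, 0.692, 0.722, -0.0]
force: [-6.5, 3.4, 24.1]
grip_width: -0.004
```

Contact force is rising with the tip fixed at 15 mm, which is the flat height, so the leaf is on its stop. I'll lift off slowly and check.

Emit:
carry_out(steps=[0, 0, -0.2, 0, 0, 0, -1, 0, 0, -0.5, 0, 0, 0, -1, 0, 0, -2, 0, 0, 0, -1, 0, 0, -4, 0, 0, 0, -1, 0, 0, -4, 0, 0, 0, -1, 0, 0, -4, 0, 0, 0, -1, 0, 0, -4, 0, 0, 0, -1, 0, 0, -4, 0, 0, 0, -1, 3.5, -1, 0, 0, 0, 0, -1, 3.5, -1, 0, 0, 0, 0, -1, 3.5, -1, 0, 0, 0, 0, -1, 3.5, -1, 0, 0, 0, 0, -1, 3.5, -1, 0, 0, 0, 0, -1, 3.5, -1, 0, 0, 0, 0, -1, 3.5, -1, 0, 0, 0, 0, -1, 3.5, -1, 0, 0, 0, 0, -1, 3.5, -1, 0, 0, 0, 0, -1, 3.5, 0, 0, 0, 0, 0, -1, 3.5, 0, 0, 0, 0, 0, -1, 0, 0, 0, 0, 0, 0, -1])

```text
time_s: 17.33
eef_pos: [353.8, 225.3, 240.5]
ee_rot: [-0.0, 0.69, 0.723, 0.001]
force: [1.6, -1.0, 0.7]
grip_width: 0.002
```

Run:
```python
from h import *
for n in("side","top"):
    im=cams.capture(n); cv2.imwrite(f"pics/{n}9.png",im[:,:,::-1])
yaw=.042; ex=np.array([np.cos(yaw),np.sin(yaw),0]);ey=np.array([-np.sin(yaw),np.cos(yaw),0]);O=np.array([454.5,-38.5,15.5])
for th in(3.14,3.05):
  for a in(190,-190):
    P=O+ex*a+ey*160*np.cos(th)+[0,0,160*np.sin(th)]; print(th,a,proj("side",P),proj("top",P))
```

```text
3.14 190 [352.9 240.5] [361.5 182.7]
3.14 -190 [238.4 333.7] [370.2 325.6]
3.05 190 [353.3 236.1] [362.  181.5]
3.05 -190 [237.6 329.4] [370.7 325.9]
```

View pics/side9.png

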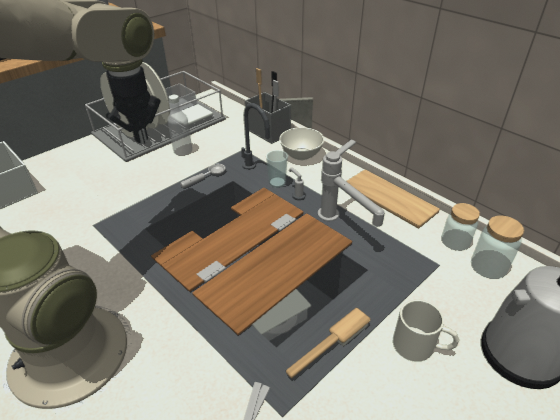

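View pics/top9.png

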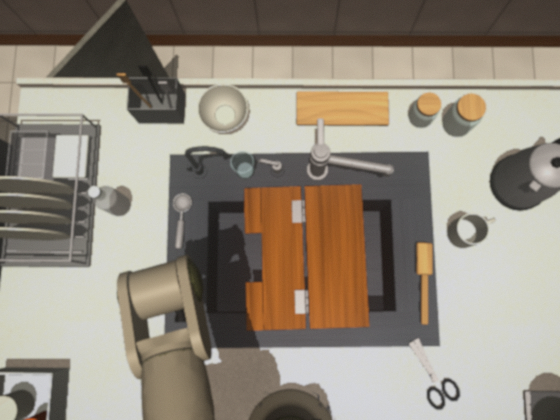

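Run:
```python
from h import *
im=cv2.imread("pics/side9.png"); cv2.imwrite("pics/z9.png",cv2.resize(im[180:340,140:370],None,fx=3.4,fy=3.4,interpolation=cv2.INTER_CUBIC))
yaw=.042; ex=np.array([np.cos(yaw),np.sin(yaw),0]);ey=np.array([-np.sin(yaw),np.cos(yaw),0]);O=np.array([454.5,-38.5,15.5])
print([proj("side",O+ex*a+ey*b) for a in(190,-190) for b in(-5,-160)])
```

```text
[array([306.5, 212.6]), array([352.9, 240.6]), array([192. , 292.6]), array([238.4, 333.8])]
```

View pics/z9.png

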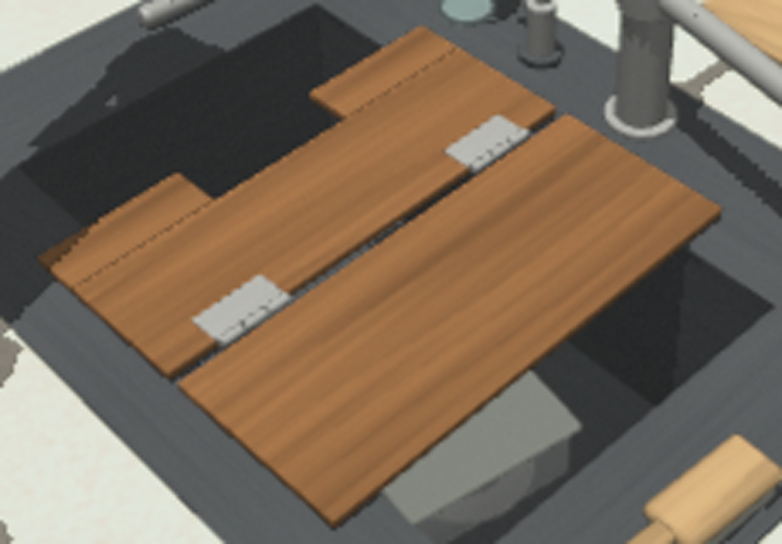

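The zoomed leaf corners come out at (238,334) and (352,243). The predictions for a flat leaf are (238.4,333.8) and (352.9,240.6), so it is lying flat. The spout tip is still at (391,169) in the top view, and the bystanders look unmoved.

```bash
python3 -c "
from rig import finish_job
print(finish_job())"
```

```text
the job is handed in; nothing more can be done
None
```

The job is handed in, at about 17 s of the 58 s limit. The spout is swung aside and the top leaf lies flat to the right of the spine. `finish_job()` reports no verdict, so the results below are my own measurements.

- **Spout:** I pushed it round with the shut fingertips. It measured about 1.38 rad in the top view (1.2 needed), with a contact force of about 2 N where I read it. Its tip was in the same place in the last picture.
- **Leaf:** I put a tilted fingertip into the notch under the free left edge and flipped the leaf over its spine, at roughly 0.7 rad/s. The end-of-move force readings were 8 N or less. Pressing it onto its stop at the end took about 24 N vertically, against the 60 N limit.
- **Last checks:** Three of the leaf's corners in the side view match the positions predicted for a flat leaf to within about 1 px. The back right one, read off the zoom, was about 2 px lower.
- **Bystanders:** By eye, the tumbler, brush, mug, food box, bottle and spoon look unmoved; I did not measure them again at the end. The arm had been moved clear of everything.
- **Failed or disagreeing checks:** None failed. At first I read the leaf's front corner about 12 px off in the unzoomed side view. The zoomed view showed that was a reading error.

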